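# Roll the pin back to the middle of the pastry board

## Task

The rolling pin has been left off to one side of the pastry board, towards one of its long edges, where it could run off, and the comal scraper lies towards the other. With the fingertips pressing on top of the pin, roll it across the board until it rests half-way between the two long edges and parallel to them, then lift the fingers off and leave it lying still. Do not grip, lift or drag the pin or reach down beside it, keep it off the scraper, and leave the scraper, salt dish, pepper mill and jar where they stand.

Things in the scene. Friction and masses are not known exactly. Their poses are not given: they have to be found in the camera images.
- rolling_pin: plain dowel rolling pin, 44 mm diameter, 300 mm long, without handles, 0.24 to 0.42 kg, 70 to 90 mm to either side of the board's middle line. Origin at its centre on its axis, 22 mm above the board. y axis along the pin; x, z turn as it rolls. It rolls without slipping, half as far as fingertips moving on its top; a slow roll dies out in a few mm when let go
- board: wooden pastry board, fixed, flat, 360 mm (x) by 560 mm (y, the long way) and 20 mm thick, with lighter end battens across the two short ends; no rim. Origin at the centre of its underside, so the middle line between its long edges is its y axis (x = 0)
- scraper: stainless comal scraper with a round metal handle lying on the board, 210 mm long, 75 mm wide at the blade, 20 mm high at the handle; origin under its middle, y along it towards the blade; lies on the other side of the middle line from the pin. Must not be touched by the pin or moved
- salt_dish: small white salt dish, 64 mm across, 26 mm high, on one end of the board beyond the pin's +y end; origin under its centre. Not to be moved
- pepper_mill: black plastic pepper mill, 60 mm across, 194 mm high, standing beside one short end of the board; origin under its centre. Not to be moved
- glass_jar: squat lidded glass jar, 94 mm across, 102 mm high, standing beside the other short end of the board; origin under its centre. Not to be moved

How it is judged:
By the outcome, as a careful person would: the job done as asked, in the order asked, and still so for the second after the job is handed in, with the robot touching nothing.
It also fails if it takes over 51 s, if anything falls off the work surface, if the arm or the gripper's body presses on something with over 40 N, if the wrist force passes 120 N, or if a joint passes its speed limit or range.

## Robot

A 6-joint arm with a two-finger parallel gripper is mounted at the origin on the work surface. World frame = base frame: x ahead of the robot, y to its left, z up, the work surface at z = 0. Lengths are in m, angles in rad, forces in N, time in s.
With the tool pointing down it reaches from about 0.425 to 0.95 m from the base axis. Payload 3.5 kg.
Tool frame: the origin (TCP) lies midway between the tips of the shut fingers; the grasp point (between the pads) lies 19 mm behind it; z points along the fingers, y is the line along which they close (so a half turn about z gives the same grasp; the last joint's range is limited). The gripper opens to 85 mm and grips with 20 to 120 N. Pads are 22 mm wide; open, the fingers measure 114 mm over their backs; the gripper's body (76 mm by 85 mm) begins 54 mm behind the grasp point. The pads swing forward as they close: fully open they stand 13 mm farther back than shut.
Start: joints at [1.079, 0.286, 1.577, -0, 1.279, -0.15], TCP at [0.226, 0.636, 0.231] pointing down, gripper open.
Joint ranges: [-2.77, 2.77], [-0.9, 2.22], [0.21, 2.48], [-1.53, 4.67], [0.24, 2.81], [-2.84, 2.84]. Speed limits (rad/s): [2.79, 2.79, 3.14, 3.14, 3.14, 3.14].

## Interface

Orientations are given as a unit quaternion [x, y, z, w].
In Python, from plant import * gives the robot as it stands.
- The arm moves only by the tool move_arm, never from a script. Its argument "moves" is a list of rows, each a list of 3 entries, a list of its own where there are three numbers: the opening, from 0 (shut) to 1 (fully open), then the shift along the tool's x, y, z in m, then the turn, a rotation vector about the tool's x, y, z in rad. A call has exactly 10 rows; each row shifts and turns the commanded pose from where the row before left it, along the tool's axes as they then stand; what a row does not reach is not made up. A row lasts 1/12 s, in which the tool goes at most 41.7 mm and 7.16 degrees, less where a joint would pass 70% of its speed; a pose out of reach is approached as far as the arm can. A call is refused whole if a number of a shift passes 0.0417 or a number of a turn 0.125, either way. A call with a gripper value outside its range is refused whole. The fingers move at their own pace and stop on an object; "grip_force" is the grip in N (left out, the last holds). Time passes only in rows, so rows that do not move let the fingers close, or fill a call up. It gives the time, the measured TCP pose, the force, the opening and the grip force at its end, in the units of the state.
- get_state(): the state, without advancing time (a new reading comes with each control period).
- read_camera(name): name is "scene" or "top" or "wrist"; returns the picture (400x640x3 uint8, red, green, blue); there is no depth.
- camera_params(name): a dict with "fx", "fy", "cx", "cy" (pixels), "rvec" (rotation vector, rad) and "tvec" (3), from world to camera coordinates, as OpenCV has them; the wrist camera has in their place "tool_from_camera" (4x4, takes a point from camera to tool coordinates, whose origin is the TCP and whose axes are the flange's). Camera axes: x right, y down, z forward; pixel columns grow to the right and rows downward; lengths in m; the calibration is good to about 2 mm. A picture is of the moment at which its call begins: read the wrist's pose just before it. camera_params takes no time and is no camera call.
- sign_off(): hands the job in; it is judged then, once.
The state is a dict: "time": time; "qpos": joint angles; "dq": joint speeds; "joint_efforts": joint torques, N m; "eef_pos": TCP position; "tcp_rot": TCP orientation; "contact_force": force on the tool from outside, world axes, zero at the start; "wrist_torque": the same for the moment, N m; "opening": opening from 0.0 (shut) to 1.0 (fully open); "finger_force": force on a finger pad.
Only numpy, scipy, OpenCV 4.12 (cv2) and the standard library are available. Lean on these libraries where they do the work, as an engineer would, in place of code of your own. Each camera call takes 0.05 s, during which the arm holds its last target. There are 200 camera calls.

## Working session

There is one attempt and no reset: what is moved stays moved. The work goes in short steps, Python scripts to look and compute and a tool call to move; the robot and the scene stay as the last step left them, time stands still between calls to the robot, and variables do not carry over. Pictures are saved under pics/ and viewed, at most 10 in all, crops included, and the job is handed in when it is done.

Besides the shell and the picture viewer there is one more tool, called by a JSON object that holds its "op" and its "data". move_arm: Moves the arm, as the interface text tells. Its arguments: {"type":"object","properties":{"moves":{"type":"array"},"grip_force":{"type":"number"}},"required":["moves"]}

```bash
mkdir -p pics; python3 - <<'E'
from plant import *
import cv2
for n in("top","scene"):
    cv2.imwrite(f"pics/{n}0.png",read_camera(n)[:,:,::-1]); print(n,camera_params(n))
print(get_state())
E
```

```text
top {'fx': 514.5083725459172, 'fy': 514.5083725459172, 'cx': 312.1331791359258, 'cy': 197.58143491892778, 'rvec': array([ 2.17345277, -2.04168904,  0.21507001]), 'tvec': array([0.0133217 , 0.59039002, 1.30545776])}
scene {'fx': 445.1844478259461, 'fy': 445.1844478259461, 'cx': 319.9029450378118, 'cy': 204.07041993677186, 'rvec': array([ 2.40037713,  0.99442943, -0.29574368]), 'tvec': array([-0.44237489, -0.27021874,  1.47422102])}
{'time': 0.1, 'qpos': array([ 1.07900078e+00,  2.87093037e-01,  1.57808091e+00,  4.53306051e-06,
        1.27858977e+00, -1.50003014e-01]), 'dq': array([-0.00027694,  0.00220238, -0.00468688, -0.00049692, -0.00240964,
        0.00111592]), 'joint_efforts': array([ 3.85202393e-04, -4.07295227e+01, -2.93702960e+01, -1.67160797e-04,
        3.36100740e-03,  1.32945354e-05]), 'eef_pos': array([0.22592478, 0.63541874, 0.23004761]), 'tcp_rot': array([ 1.70066175e-01,  9.85432046e-01, -1.02943396e-03, -3.44457693e-04]), 'contact_force': array([-0.24500996,  0.19911691, -0.35268392]), 'wrist_torque': array([-0.01185801,  0.01444281, -0.01466004]), 'finger_force': 0.0, 'opening': 0.9949813986118617}
```

View pics/top0.png

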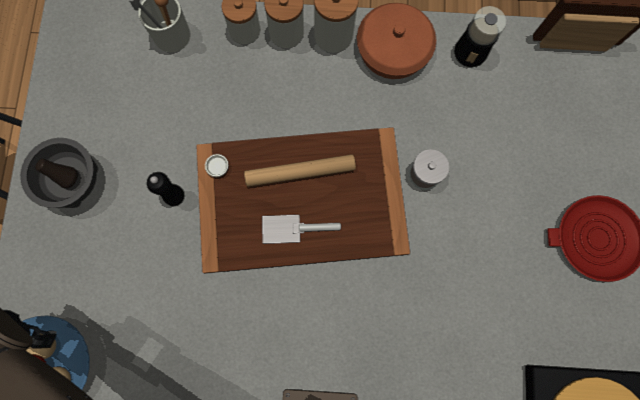

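View pics/scene0.png

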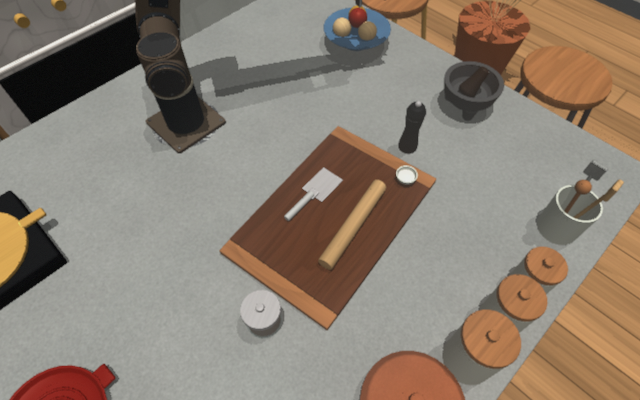

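Top view: board corners are at about (197,144), (394,127), (409,254), (203,272), and the pin axis runs from (246,178) to (355,164). The scraper is at (262–340, 230) and the dish at (217,165). The scene view agrees. Next I fit the poses by matching projected silhouettes.

```bash
cat > h.py <<'E'
from plant import *
import cv2, numpy as np
from scipy.optimize import minimize
def proj(P,n):
    c=camera_params(n); K=np.array([[c['fx'],0,c['cx']],[0,c['fy'],c['cy']],[0,0,1.]])
    return cv2.projectPoints(np.float64(P),c['rvec'],c['tvec'],K,None)[0][:,0]
def place(P,p):
    c,s=np.cos(p[2]),np.sin(p[2]); return P@np.array([[c,s,0],[-s,c,0],[0,0,1]])+[p[0],p[1],0]
t=np.linspace(0,2*np.pi,33)
PIN=np.array([[.022*np.cos(a),y,.042+.022*np.sin(a)] for a in t for y in(-.15,.15)])
BOARD=np.array([[x,y,z] for x in(-.18,.18) for y in(-.28,.28) for z in(0,.02)])
def fill(poly):
    m=np.zeros((1600,2560),np.uint8); h=cv2.convexHull(np.float32(poly))
    cv2.fillPoly(m,[np.int32(np.round((h+.5)*4*16))],1,shift=4); return cv2.resize(m.astype(np.float32),(640,400),interpolation=cv2.INTER_AREA)
def mask(img,seed,which):
    hsv=cv2.cvtColor(img,cv2.COLOR_RGB2HSV)
    m=(hsv[...,1]>65).astype(np.uint8)
    if which=='pin': m&=(hsv[...,2]>120).astype(np.uint8)
    m=cv2.morphologyEx(m,cv2.MORPH_OPEN,np.ones((3,3)))
    _,l=cv2.connectedComponents(m); k=l==l[seed[1],seed[0]]
    pts=np.argwhere(k)[:,::-1]
    h=cv2.convexHull(pts.astype(np.int32)); o=np.zeros(m.shape,np.uint8); cv2.fillPoly(o,[h],1); return o.astype(np.float32)
def fit(masks,M,p0):
    f=lambda p:sum(np.abs(fill(proj(place(M,p),n))-m).sum()/m.sum() for n,m in masks.items())
    s=np.array([p0]+[np.add(p0,d) for d in np.diag([.02,.02,.05])])
    r=minimize(f,p0,method='Nelder-Mead',options=dict(initial_simplex=s,xatol=1e-4,fatol=1e-5)); return r.x,r.fun
def ground(uv,z,n='top'):
    c=camera_params(n); R=cv2.Rodrigues(c['rvec'])[0]; C=-R.T@c['tvec']
    d=R.T@np.array([(uv[0]-c['cx'])/c['fx'],(uv[1]-c['cy'])/c['fy'],1]); return (C+d*(z-C[2])/d[2])[:2]
E
python3 - <<'E'
from h import *
I={n:cv2.imread(f"pics/{n}0.png")[:,:,::-1].copy() for n in("top","scene")}
S={'pin':dict(top=(300,171),scene=(352,225)),'board':dict(top=(300,200),scene=(300,240))}
a,b=ground((246,178),.042),ground((355,164),.042); print(a,b,np.linalg.norm(a-b))
cs=np.array([ground(q,.02) for q in((197,144),(394,127),(409,254),(203,272))]); print(cs)
c0=cs.mean(0); d=cs[0]-cs[1]; p0=[*c0,np.arctan2(-d[0],d[1])]
d=a-b; q0=[*(a+b)/2,np.arctan2(-d[0],d[1])]
vis=I['top'].copy()
for sets in(("top",),("scene",),("top","scene")):
    for w,M,g in(('board',BOARD,p0),('pin',PIN,q0)):
        ms={n:mask(I[n],S[w][n],w) for n in sets}
        x,f=fit(ms,M,g); print(sets,w,x.round(4),round(f,4),[m.sum() for m in ms.values()])
        if w=='board':B=x
        else:
            c,s=np.cos(B[2]),np.sin(B[2]); e=x[:2]-B[:2]; print('  rel',e@[c,s],e@[-s,c],x[2]-B[2])
for uv,z in (((217,165),.046),((340,227),.04),((264,242),.02),((264,217),.02)):
    e=ground(uv,z)-B[:2]; print(uv,ground(uv,z),e@[c,s],e@[-s,c])
E
```

```text
[0.63571522 0.23328813] [ 0.69369265 -0.06075154] 0.29970102915013286
[[ 0.73033447  0.38231611]
 [ 0.81509354 -0.16730379]
 [ 0.4593077  -0.2179516 ]
 [ 0.37725221  0.32770119]]
('top',) board [0.5962 0.083  0.1537] 0.0072 [np.float32(26528.0)]
('top',) pin [0.67   0.0894 0.203 ] 0.2095 [np.float32(1500.0)]
  rel 0.07387200522137953 -0.004883085939680572 0.04928309580170692
('scene',) board [0.5938 0.0845 0.1514] 0.0086 [np.float32(22269.0)]
('scene',) pin [0.6618 0.101  0.2165] 0.0777 [np.float32(1557.0)]
  rel 0.0697691139656849 0.006022166565643148 0.065066422479261
('top', 'scene') board [0.5954 0.0836 0.1529] 0.0227 [np.float32(26528.0), np.float32(22269.0)]
('top', 'scene') pin [0.6658 0.0915 0.2246] 0.3901 [np.float32(1500.0), np.float32(1557.0)]
  rel 0.07086326273165972 -0.002922808290830606 0.07167156195988605
(217, 165) [0.66618281 0.31483399] 0.1052071568356755 0.21773717663862402
(340, 227) [ 0.51759714 -0.02879483] -0.09397910124116567 -0.09925384336682183
(264, 242) [0.46721317 0.17237397] -0.11313777676190834 0.10724162239402059
(264, 217) [0.53523997 0.17795423] -0.045054669228602406 0.10239645649651846
```

```bash
python3 - <<'E'
from h import *
I={n:cv2.imread(f"pics/{n}0.png")[:,:,::-1].copy() for n in("top","scene")}
h=cv2.cvtColor(I['top'],cv2.COLOR_RGB2HSV)
print(I['top'][155:195,300].tolist())
h=I['scene']
print(h[225,325:385].tolist())
E
```

```text
[[73, 43, 29], [76, 45, 31], [82, 48, 31], [83, 49, 34], [82, 48, 34], [81, 49, 33], [77, 44, 30], [97, 72, 51], [139, 112, 78], [162, 129, 90], [169, 135, 95], [166, 133, 94], [168, 134, 94], [173, 139, 97], [174, 140, 98], [171, 136, 95], [167, 133, 93], [160, 127, 89], [151, 120, 85], [141, 113, 79], [126, 102, 71], [109, 88, 62], [85, 68, 46], [50, 36, 25], [30, 17, 12], [37, 21, 15], [77, 46, 30], [84, 52, 34], [82, 49, 33], [80, 45, 29], [82, 49, 34], [84, 52, 36], [82, 50, 34], [81, 47, 30], [83, 49, 34], [81, 47, 33], [81, 47, 32], [86, 52, 36], [82, 50, 33], [84, 50, 33]]
[[101, 64, 45], [102, 65, 46], [104, 66, 48], [103, 66, 47], [103, 66, 47], [101, 65, 47], [101, 65, 47], [102, 65, 45], [104, 66, 47], [102, 65, 45], [103, 67, 47], [104, 66, 46], [104, 66, 46], [103, 66, 47], [102, 64, 45], [102, 65, 47], [106, 72, 50], [129, 100, 70], [157, 126, 88], [173, 139, 96], [184, 147, 102], [189, 151, 104], [193, 155, 107], [197, 158, 109], [200, 160, 111], [201, 161, 112], [201, 161, 111], [202, 161, 112], [204, 163, 113], [202, 162, 112], [192, 154, 107], [179, 144, 99], [168, 135, 94], [157, 126, 87], [145, 117, 80], [122, 99, 70], [86, 67, 49], [69, 50, 37], [91, 59, 42], [103, 67, 48], [102, 66, 47], [103, 67, 49], [102, 66, 48], [102, 66, 46], [102, 67, 47], [102, 66, 49], [101, 66, 47], [105, 68, 49], [104, 67, 48], [101, 65, 46], [100, 65, 47], [101, 66, 47], [102, 67, 49], [103, 69, 51], [101, 67, 49], [101, 67, 49], [102, 67, 49], [102, 67, 49], [100, 67, 49], [101, 67, 49]]
```

```bash
cat >> h.py <<'E'
def pinmask(img,seed):
    f=img.astype(float)+1; R,G,B=f[...,0],f[...,1],f[...,2]
    m=((G/R>.7)&(B/R<.78)&(G>55)).astype(np.uint8)
    m=cv2.morphologyEx(m,cv2.MORPH_OPEN,np.ones((3,3)))
    _,l=cv2.connectedComponents(m); assert l[seed[1],seed[0]]>0
    return (l==l[seed[1],seed[0]]).astype(np.float32)
def rel(x,B):
    c,s=np.cos(B[2]),np.sin(B[2]); e=x[:2]-B[:2]; return e@[c,s],e@[-s,c],x[2]-B[2]
E
python3 - <<'E'
from h import *
I={n:cv2.imread(f"pics/{n}0.png")[:,:,::-1].copy() for n in("top","scene")}
S=dict(top=(300,171),scene=(352,225))
for sets,B in((("top",),[.5962,.083,.1537]),(("scene",),[.5938,.0845,.1514]),(("top","scene"),[.5952,.0837,.1528])):
    ms={n:pinmask(I[n],S[n]) for n in sets}
    for g in([.665,.087,.195],[.668,.09,.16]):
        x,f=fit(ms,PIN,g); print(sets,x.round(4),round(f,4),[m.sum() for m in ms.values()],np.round(rel(x,B),4))
s=get_state(); 
from scipy.spatial.transform import Rotation as R
print(R.from_quat(s['tcp_rot']).as_matrix().round(3))
E
```

```text
('top',) [0.6688 0.0897 0.2213] 0.0456 [np.float32(1759.0)] [ 0.0727 -0.0045  0.0676]
('top',) [0.6684 0.0892 0.2226] 0.0436 [np.float32(1759.0)] [ 0.0723 -0.0049  0.0689]
('scene',) [0.6654 0.0912 0.2188] 0.0409 [np.float32(1740.0)] [ 0.0718 -0.0042  0.0674]
('scene',) [0.6654 0.0906 0.2216] 0.0389 [np.float32(1740.0)] [ 0.0717 -0.0048  0.0702]
('top', 'scene') [0.6671 0.0899 0.2213] 0.1401 [np.float32(1759.0), np.float32(1740.0)] [ 0.072  -0.0048  0.0685]
('top', 'scene') [0.6671 0.0899 0.2215] 0.14 [np.float32(1759.0), np.float32(1740.0)] [ 0.072  -0.0048  0.0687]
[[-0.942  0.335 -0.001]
 [ 0.335  0.942 -0.002]
 [ 0.    -0.002 -1.   ]]
```

The pin is at board x=+72 mm, y=-5 mm, skewed +3.9°, and both cameras agree within 1 mm. I'll spread the fingers along the pin, press near its -y end, and roll in short strokes with a slight twist to straighten it. First I move above it.

{"op": "move_arm", "data": {"moves": [[1,[0,0,0],[0,0,-0.1124]],[1,[0,0,0],[0,0,-0.1124]],[1,[0,0,0],[0,0,-0.1124]],[1,[0,0,0],[0,0,-0.1124]],[1,[0,0,0],[0,0,-0.1124]],[1,[-0.016,-0.036,0],[0,0,0]],[1,[-0.016,-0.036,0],[0,0,0]],[1,[-0.016,-0.036,0],[0,0,0]],[1,[-0.016,-0.036,0],[0,0,0]],[1,[-0.016,-0.036,0],[0,0,0]]]}}

```text
time: 0.93
eef_pos: [0.344, 0.4761, 0.2307]
tcp_rot: [-0.11, 0.994, -0.0, -0.0]
contact_force: [-0.1, 0.1, 1.2]
opening: 1.004
finger_force: 0.0
```

{"op": "move_arm", "data": {"moves": [[1,[-0.016,-0.036,0],[0,0,0]],[1,[-0.016,-0.036,0],[0,0,0]],[1,[-0.016,-0.036,0],[0,0,0]],[1,[-0.016,-0.036,0],[0,0,0]],[1,[-0.016,-0.036,0],[0,0,0]],[1,[-0.016,-0.036,0],[0,0,0]],[1,[-0.016,-0.036,0],[0,0,0]],[1,[-0.016,-0.036,0],[0,0,0]],[1,[-0.016,-0.036,0],[0,0,0]],[1,[-0.016,-0.036,0],[0,0,0]]]}}

```text
time: 1.77
eef_pos: [0.5789, 0.1596, 0.2308]
tcp_rot: [-0.11, 0.994, 0.0, -0.0]
contact_force: [1.3, -0.1, 0.1]
opening: 1.001
finger_force: 0.0
```

{"op": "move_arm", "data": {"moves": [[1,[-0.016,-0.036,0],[0,0,0]],[1,[-0.016,-0.036,0],[0,0,0]],[1,[-0.016,-0.036,0],[0,0,0]],[1,[-0.016,-0.036,0],[0,0,0]],[1,[-0.016,-0.036,0],[0,0,0]],[1,[0,0,0.02],[0,0,0]],[1,[0,0,0.03],[0,0,0]],[1,[0,0,0.03],[0,0,0]],[1,[0,0,0.02],[0,0,0]],[1,[0,0,0],[0,0,0]]]}}

```text
time: 2.6
eef_pos: [0.6915, 0.0035, 0.1236]
tcp_rot: [-0.11, 0.994, 0.002, -0.006]
contact_force: [-0.2, -0.3, -0.9]
opening: 1.0
finger_force: 0.0
```

```bash
cat > st.py <<'E'
from h import *
from scipy.spatial.transform import Rotation as R
s=get_state(); M=R.from_quat(s['tcp_rot']).as_matrix(); e=s['eef_pos']
print('t',round(s['time'],2),'tcp',e.round(4),'yaw(y)',round(np.arctan2(-M[0,1],M[1,1]),4),'tz',M[:,2].round(4),'F',s['contact_force'].round(2),'op',round(s['opening'],3))
print('rel board xy yaw',np.round(rel(np.array([e[0],e[1],np.arctan2(-M[0,1],M[1,1])]),[.5952,.0837,.1528]),4))
E
python3 st.py
```

```text
t 2.6 tcp [0.6915 0.0035 0.1236] yaw(y) 0.2197 tz [-0.0127  0.0018 -0.9999] F [-0.21 -0.32 -0.94] op 1.0
rel board xy yaw [ 0.083  -0.0939  0.0669]
```

{"op": "move_arm", "data": {"moves": [[1,[-0.004,-0.002,0.02],[0,0,0]],[1,[0,0,0.02],[0,0,0]],[1,[0,0,0.015],[0,0,0]],[1,[0,0,0.008],[0,0,0]],[1,[0,0,0],[0,0,0]],[1,[0,0,0],[0,0,0]],[1,[0,0,0],[0,0,0]],[1,[0,0,0],[0,0,0]],[1,[0,0,0],[0,0,0]],[1,[0,0,0],[0,0,0]]]}}

```text
time: 3.43
eef_pos: [0.7006, 0.0021, 0.0694]
tcp_rot: [-0.11, 0.994, -0.0, 0.001]
contact_force: [0.1, 0.5, -0.7]
opening: 1.0
finger_force: 0.0
```

```bash
python3 st.py; python3 - <<'E'
from h import *
cv2.imwrite("pics/w1.png",read_camera("wrist")[:,:,::-1])
E
```

```text
t 3.43 tcp [0.7006 0.0021 0.0694] yaw(y) 0.2201 tz [ 1.7e-03 -2.0e-04 -1.0e+00] F [ 0.14  0.53 -0.72] op 1.0
rel board xy yaw [ 0.0918 -0.0967  0.0673]
```

View pics/w1.png

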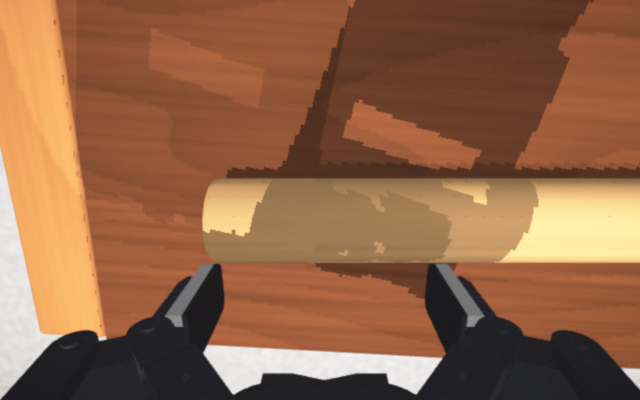

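The wrist view shows the pin between rows 178 and 263, with its -y end at column 203. The fingertips are near (213,265) and (438,265). I'll check the offset across the pin with the wrist calibration.

```bash
python3 - <<'E'
from h import *
c=camera_params("wrist"); T=np.array(c['tool_from_camera']); print(T.round(4),c['fx'],c['cx'],c['cy'])
# silhouette rows -> tool x at axis, tool z of axis = tcpz-.042
Z=.0694-.042
for z in (Z,):
  for (u,v) in((400,178),(400,263),(203,220)):
    d=T[:3,:3]@np.array([(u-c['cx'])/c['fx'],(v-c['cy'])/c['fy'],1]); o=T[:3,3]; print((u,v),(o+d*(z-o[2])/d[2]).round(4))
for P in([0,.05,-.013],[0,-.05,-.013],[-.011,.05,-.013],[.011,.05,-.013]):
    q=T[:3,:3].T@(np.array(P)-T[:3,3]); print(P,c['fx']*q[0]/q[2]+c['cx'],c['fy']*q[1]/q[2]+c['cy'])
E
```

```text
[[-2.000e-04 -9.535e-01 -3.015e-01  7.670e-02]
 [ 1.000e+00 -3.000e-04  3.000e-04  4.000e-04]
 [-4.000e-04 -3.015e-01  9.535e-01 -1.426e-01]
 [ 0.000e+00  0.000e+00  0.000e+00  1.000e+00]] 348.68421556903024 324.1597103543169 200.20564670123701
(400, 178) [0.0346 0.0385 0.0274]
(400, 263) [-0.0128  0.0416  0.0274]
(203, 220) [ 0.0121 -0.0627  0.0274]
[0, 0.05, -0.013] 442.01050843881063 281.03267729229105
[0, -0.05, -0.013] 204.35029079325034 281.12112744234827
[-0.011, 0.05, -0.013] 439.41149256960597 303.6197923142078
[0.011, 0.05, -0.013] 444.72971212763235 257.40105302435927
```

{"op": "move_arm", "data": {"moves": [[1,[0.003,0,0.008],[0,0,0]],[1,[0,0,0.006],[0,0,0]],[1,[0,0,0.002],[0,0,0]],[1,[0,0,0.001],[0,0,0]],[1,[0,0,0.001],[0,0,0]],[1,[0,0,0],[0,0,0]],[1,[0,0,0],[0,0,0]],[1,[0,0,0],[0,0,0]],[1,[0,0,0],[0,0,0]],[1,[0,0,0],[0,0,0]]]}}

```text
time: 4.32
eef_pos: [0.6973, 0.0017, 0.0506]
tcp_rot: [-0.11, 0.994, 0.0, 0.0]
contact_force: [0.5, 2.5, 3.9]
opening: 0.997
finger_force: 1.6
```

```bash
python3 st.py
```

```text
t 4.32 tcp [0.6973 0.0017 0.0506] yaw(y) 0.2201 tz [ 4.e-04  4.e-04 -1.e+00] F [0.53 2.47 3.91] op 0.997
rel board xy yaw [ 0.0885 -0.0966  0.0673]
```

{"op": "move_arm", "data": {"moves": [[1,[0,0,0.001],[0,0,0]],[1,[0.002,0,0.0005],[0,0,0.004]],[1,[0.004,0,0],[0,0,0.004]],[1,[0.005,0,0],[0,0,0.005]],[1,[0.005,0,0],[0,0,0.005]],[1,[0.005,0,0],[0,0,0.005]],[1,[0.005,0,0],[0,0,0.005]],[1,[0.003,0,0],[0,0,0.004]],[1,[0.002,0,0],[0,0,0]],[1,[0,0,0],[0,0,0]]]}}

```text
time: 5.15
eef_pos: [0.6678, -0.0049, 0.0507]
tcp_rot: [-0.094, 0.996, -0.0, 0.001]
contact_force: [-0.5, 0.8, 6.8]
opening: 0.997
finger_force: 3.4
```

```bash
python3 st.py; cat > look.py <<'E'
import sys
from h import *
I=read_camera("scene"); cv2.imwrite(f"pics/{sys.argv[1]}.png",I[:,:,::-1])
I2=read_camera("top"); cv2.imwrite(f"pics/{sys.argv[1]}t.png",I2[:,:,::-1])
g=np.array(eval(sys.argv[2]))
for n,img,B in(("scene",I,[.5938,.0845,.1514]),("top",I2,[.5962,.083,.1537])):
    f=img.astype(float)+1; R,G,Bl=f[...,0],f[...,1],f[...,2]
    m=((G/R>.7)&(Bl/R<.78)&(G>55)).astype(np.float32)
    roi=cv2.dilate(fill(proj(place(PIN,g),n)),np.ones((25,25))) # near the expected place
    bd=fill(proj(place(BOARD*[1,.85,1],B),n))
    m=cv2.morphologyEx(m*roi*(bd>.5),cv2.MORPH_OPEN,np.ones((3,3)))
    # occlusion tolerant: only penalise mask outside model, and unexplained model less
    def cost(p):
        q=fill(proj(place(PIN,p),n)); return (m*(1-q)).sum()+ (q*(1-m)).sum()
    s=np.array([g]+[g+d for d in np.diag([.01,.01,.04])])
    r=minimize(cost,g,method='Nelder-Mead',options=dict(initial_simplex=s,xatol=1e-4,fatol=1e-3))
    print(n,r.x.round(4),round(r.fun/m.sum(),3),m.sum(),np.round(rel(r.x,B),4))
E
python3 look.py s1 '[.655,.09,.20]'
```

```text
t 5.15 tcp [ 0.6678 -0.0049  0.0507] yaw(y) 0.188 tz [ 0.0029  0.     -1.    ] F [-0.54  0.84  6.77] op 0.997
rel board xy yaw [ 0.0583 -0.0986  0.0352]
scene [0.653  0.0877 0.2283] 0.286 1753.3125 [ 0.059  -0.0058  0.0769]
top [0.6545 0.086  0.2155] 0.539 2458.1875 [ 0.0581 -0.0059  0.0618]
```

View pics/s1.png

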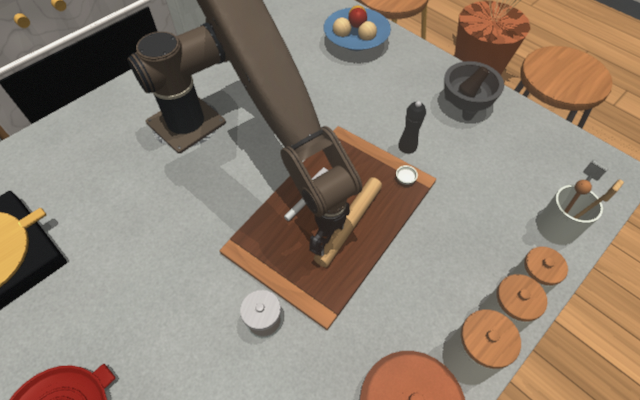

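The scene view shows the pin rolled inward, with the gripper hiding part of it near (325,235). The scraper handle at (300,205) and the dish at (406,176) haven't moved. For yaw I'll use the wrist camera, which sees the pin's upper edge.

```bash
cat > wy.py <<'E'
import sys
from h import *
from scipy.spatial.transform import Rotation as R
def edges(img):
    f=img.astype(float)+1; m=((f[...,1]/f[...,0]>.66)&(f[...,1]>50)&(f[...,2]/f[...,0]<.85)).astype(np.uint8)
    m=cv2.morphologyEx(m,cv2.MORPH_OPEN,np.ones((5,5)))
    _,l,st,_=cv2.connectedComponentsWithStats(m); return m,l,st
def run(img,pos,M,tag=''):
    m,l,st=edges(img); k=1+np.argmax(np.where((st[1:,3]<260)&(st[1:,2]>200),st[1:,4],0)); L=(l==k)
    cols=np.arange(st[k,0]+25,630,5); up=np.array([np.argmax(L[:,c]) for c in cols])
    vx,vy,x0,y0=cv2.fitLine(np.float32(np.c_[cols,up]),cv2.DIST_HUBER,0,.01,.01).ravel()
    c=camera_params("wrist"); T=np.array(c['tool_from_camera'])
    lo=[]
    def back(u,v,z):
        d=T[:3,:3]@np.array([(u-c['cx'])/c['fx'],(v-c['cy'])/c['fy'],1]); w=M@d; o=M@T[:3,3]+pos; return o+w*(z-o[2])/w[2],o
    r=[]
    for u in(250,600):
        P,o=back(u,y0+vy/vx*(u-x0),.042); r.append(P)
    d=r[1]-r[0]; yaw=np.arctan2(-d[0],d[1])
    # axis lies r/sin(elev) inside the silhouette
    n=np.array([np.cos(yaw),np.sin(yaw)]); h=(r[0][:2]-o[:2])@n; zz=o[2]-.042; off=.022*np.hypot(h,zz)/zz
    mid=r[0][:2]+n*off   # silhouette is on the -n side of the axis
    rel0=rel(np.array([*mid,yaw]),[.5952,.0837,.1528]); 
    tx=(mid-pos[:2])@(-n)
    Ex=rel0[0]+np.sin(rel0[2])*(rel0[1]+.0048)
    print(tag,'pin yaw world',round(yaw,4),'rel',round(rel0[2],4),'pin centre board x',round(Ex,4),'pin axis tool x',round(tx,4),'resid',np.abs(up-(y0+vy/vx*(cols-x0))).mean().round(2))
if __name__=='__main__':
    s=get_state(); img=read_camera("wrist"); cv2.imwrite(f"pics/{sys.argv[1]}.png",img[:,:,::-1])
    run(img,s['eef_pos'],R.from_quat(s['tcp_rot']).as_matrix())
E
python3 - <<'E'
from wy import *
run(cv2.imread("pics/w1.png")[:,:,::-1],np.array([.7006,.0021,.0694]),R.from_quat([-.1098,.99395,0,.001]).as_matrix(),'ref')
E
python3 wy.py w2
```

```text
ref pin yaw world 0.2198 rel 0.067 pin centre board x 0.0737 pin axis tool x 0.0119 resid 0.27
 pin yaw world 0.2204 rel 0.0676 pin centre board x 0.0599 pin axis tool x -0.0078 resid 0.26
```

View pics/w2.png

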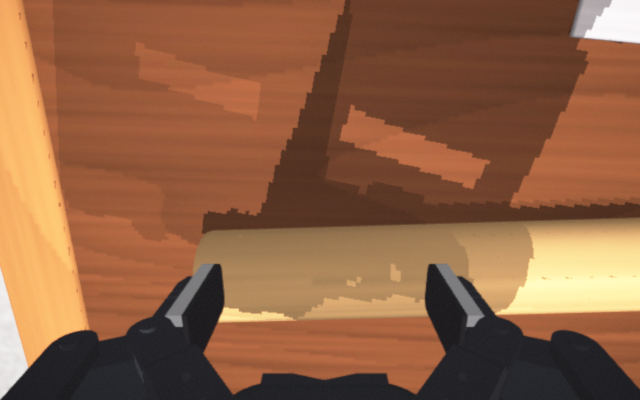

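The wrist measurement works. Yaw is unchanged at +0.067 because the tips slid in twist at 5 N, and the pin centre is now at +60 mm. I'll regrip nearer the end, pre-twist the other way and press harder.

{"op": "move_arm", "data": {"moves": [[1,[0,0,-0.006],[0,0,0]],[1,[0,0,-0.008],[0,0,0]],[1,[0,0,0],[0,0,-0.032]],[1,[-0.013,-0.006,0],[0,0,0]],[1,[0,0,0],[0,0,-0.02]],[1,[0,0,0.006],[0,0,0]],[1,[0,0,0.007],[0,0,0]],[1,[0,0,0.003],[0,0,0]],[1,[0,0,0.003],[0,0,0]],[1,[0,0,0],[0,0,0]]]}}

```text
time: 6.13
eef_pos: [0.6854, -0.0071, 0.0504]
tcp_rot: [-0.119, 0.993, 0.0, 0.006]
contact_force: [0.6, 2.9, 18.9]
opening: 1.002
finger_force: 9.1
```

```bash
python3 st.py;python3 wy.py w3
```

```text
t 6.13 tcp [ 0.6854 -0.0071  0.0504] yaw(y) 0.2383 tz [ 0.0109  0.0019 -0.9999] F [ 0.58  2.87 18.86] op 1.002
rel board xy yaw [ 0.0753 -0.1035  0.0855]
 pin yaw world 0.2195 rel 0.0667 pin centre board x 0.0612 pin axis tool x 0.0075 resid 0.27
```

{"op": "move_arm", "data": {"moves": [[1,[0,0,0.002],[0,0,0]],[1,[0,0,0.001],[0,0,0.01]],[1,[0.002,0,0],[0,0,0.012]],[1,[0.002,0,0],[0,0,0.012]],[1,[0.003,0,0],[0,0,0.012]],[1,[0.003,0,0],[0,0,0.012]],[1,[0.003,0,0],[0,0,0.012]],[1,[0.003,0,0],[0,0,0.012]],[1,[0.002,0,0],[0,0,0.012]],[1,[0,0,0],[0,0,0]]]}}

```text
time: 7.02
eef_pos: [0.6696, -0.0112, 0.0504]
tcp_rot: [-0.072, 0.997, -0.0, 0.008]
contact_force: [-1.7, 0.8, 25.9]
opening: 0.996
finger_force: 12.9
```

```bash
python3 st.py;python3 wy.py w4
```

```text
t 7.02 tcp [ 0.6696 -0.0112  0.0504] yaw(y) 0.1438 tz [ 1.600e-02  9.000e-04 -9.999e-01] F [-1.72  0.78 25.85] op 0.996
rel board xy yaw [ 0.0591 -0.1051 -0.009 ]
 pin yaw world 0.2202 rel 0.0674 pin centre board x 0.055 pin axis tool x -0.0027 resid 0.26
```

```bash
python3 -c "
from plant import *
s=get_state();print(s['time'],s['contact_force'],s['wrist_torque'],s['finger_force'])"
```

```text
7.0667 [-1.31921603  0.61327639 25.17455402] [1.4324156  0.32606003 0.12642908] 12.97307699918747
```

{"op": "move_arm", "data": {"moves": [[1,[0,0,-0.008],[0,0,0]],[1,[0,0,-0.008],[0,0,0]],[1,[0,0,0],[0,0,-0.077]],[1,[-0.006,0.003,0],[0,0,0]],[1,[0,0,0],[0,0,-0.05]],[1,[0,0,0.006],[0,0,0]],[1,[0,0,0.006],[0,0,0]],[1,[0,0,0.004],[0,0,0]],[1,[0,0,0.002],[0,0,0]],[1,[0,0,0.002],[0,0,0]]]}}

```text
time: 7.9
eef_pos: [0.6776, -0.0047, 0.0502]
tcp_rot: [-0.134, 0.991, 0.001, 0.01]
contact_force: [-3.2, 8.4, 44.3]
opening: 1.002
finger_force: 22.2
```

{"op": "move_arm", "data": {"moves": [[1,[0,0,0],[0,0,0.002]],[1,[0,0,0],[0,0,0.004]],[1,[0,0,0],[0,0,0.006]],[1,[0,0,0],[0,0,0.008]],[1,[0,0,0],[0,0,0.01]],[1,[0,0,0],[0,0,0.012]],[1,[0,0,0],[0,0,0.012]],[1,[0,0,0],[0,0,0.012]],[1,[0,0,0],[0,0,0.012]],[1,[0,0,0],[0,0,0.012]]]}}

```text
time: 8.73
eef_pos: [0.6777, -0.005, 0.0502]
tcp_rot: [-0.089, 0.996, 0.001, 0.01]
contact_force: [-1.6, 5.8, 37.1]
opening: 0.999
finger_force: 18.6
```

```bash
echo "s=get_state();print('tau',s['wrist_torque'].round(3))" >> st.py; python3 st.py;python3 wy.py w5
```

```text
t 8.73 tcp [ 0.6777 -0.005   0.0502] yaw(y) 0.1784 tz [ 0.0206  0.0039 -0.9998] F [-1.64  5.81 37.1 ] op 0.999
rel board xy yaw [ 0.068  -0.1003  0.0256]
tau [2.436 0.664 0.276]
 pin yaw world 0.2195 rel 0.0667 pin centre board x 0.0595 pin axis tool x 0.0021 resid 0.26
```

The pin won't yaw from tip friction alone because the tips slip. I'll try a larger opposite twist, so the pads' flat edges bear on opposite shoulders of the pin's crown, still on top. Then I'll press and turn back.

{"op": "move_arm", "data": {"moves": [[1,[0,0,-0.008],[0,0,0]],[1,[0,0,-0.01],[0,0,0]],[1,[0.002,0.002,0],[0,0,-0.1]],[1,[0,0,0],[0,0,-0.1]],[1,[0,0,0],[0,0,-0.1]],[1,[0,0,0],[0,0,-0.09]],[1,[0,0,0],[0,0,0]],[1,[0,0,0.006],[0,0,0]],[1,[0,0,0],[0,0,0]],[1,[0,0,0],[0,0,0]]]}}

```text
time: 9.62
eef_pos: [0.6669, -0.0054, 0.0492]
tcp_rot: [-0.281, 0.96, -0.0, 0.001]
contact_force: [0.6, 1.1, 4.5]
opening: 1.003
finger_force: 2.2
```

```bash
python3 st.py;python3 wy.py w6
```

```text
t 9.62 tcp [ 0.6669 -0.0054  0.0492] yaw(y) 0.5705 tz [ 2.e-03 -3.e-04 -1.e+00] F [0.56 1.13 4.48] op 1.003
rel board xy yaw [ 0.0573 -0.099   0.4177]
tau [-0.07  -0.149 -0.013]
 pin yaw world 1.2964 rel 1.1436 pin centre board x -0.0136 pin axis tool x -0.0002 resid 59.42
```

View pics/w6.png

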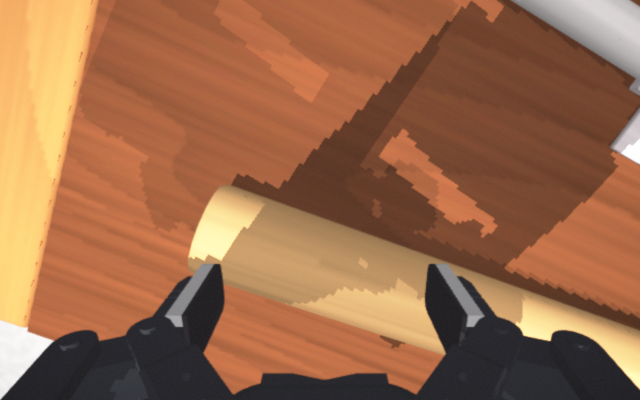

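The tips rest on the crown only about 1.2 mm below its top, at 4.5 N. I'll press and turn back gently.

{"op": "move_arm", "data": {"moves": [[1,[0,0,0.002],[0,0,0]],[1,[0,0,0.002],[0,0,0]],[1,[0,0,0.002],[0,0,0.01]],[1,[0,0,0.001],[0,0,0.012]],[1,[0,0,0.001],[0,0,0.012]],[1,[0,0,0],[0,0,0.012]],[1,[0,0,0],[0,0,0.012]],[1,[0,0,0],[0,0,0.012]],[1,[0,0,0],[0,0,0.012]],[1,[0,0,0],[0,0,0.012]]]}}

```text
time: 10.5
eef_pos: [0.6708, -0.006, 0.0476]
tcp_rot: [-0.237, 0.971, -0.002, 0.005]
contact_force: [-1.8, 0.9, 19.5]
opening: 1.002
finger_force: 11.0
```

```bash
sed -i "s/    cols=.*/    cc=np.arange(st[k,0]+25,630,5); uu=np.array([np.argmax(L[:,c]) for c in cc]); ok=(uu>0)\&(cc>st[k,0]+45); cols,up=cc[ok],uu[ok]/" wy.py; python3 st.py;python3 wy.py w7; python3 - <<'E'
from wy import *
run(cv2.imread("pics/w6.png")[:,:,::-1],np.array([.6669,-.0054,.0492]),R.from_quat([-.2814,.9596,0,.001]).as_matrix(),'w6')
E
```

```text
t 10.5 tcp [ 0.6708 -0.006   0.0476] yaw(y) 0.4789 tz [ 0.0108 -0.002  -0.9999] F [-1.77  0.86 19.46] op 1.002
rel board xy yaw [ 0.0611 -0.1002  0.3261]
tau [0.189 0.247 0.424]
 pin yaw world 0.117 rel -0.0358 pin centre board x 0.0656 pin axis tool x -0.0011 resid 0.28
w6 pin yaw world 0.2081 rel 0.0553 pin centre board x 0.0559 pin axis tool x -0.0038 resid 2.27
```

The pin turned one-to-one with the tool and overshot, to -0.036 rad. I'll correct by a small amount from the mirrored side.

{"op": "move_arm", "data": {"moves": [[1,[0,0,-0.008],[0,0,0]],[1,[0,0,-0.01],[0,0,0]],[1,[-0.001,0.002,0],[0,0,0.1]],[1,[0,0,0],[0,0,0.1]],[1,[0,0,0],[0,0,0.1]],[1,[0,0,0],[0,0,0.1]],[1,[0,0,0],[0,0,0.1]],[1,[0,0,0],[0,0,0.1]],[1,[0,0,0],[0,0,0.09]],[1,[0,0,0],[0,0,0]]]}}

```text
time: 11.38
eef_pos: [0.6645, -0.0031, 0.0571]
tcp_rot: [0.107, 0.994, 0.0, -0.002]
contact_force: [-0.4, 0.4, -0.5]
opening: 1.0
finger_force: 0.0
```

```bash
python3 st.py;python3 wy.py w8; python3 look.py s8 '[.665,.085,.12]'
```

```text
t 11.38 tcp [ 0.6645 -0.0031  0.0571] yaw(y) -0.2135 tz [-3.6e-03  5.0e-04 -1.0e+00] F [-0.43  0.44 -0.54] op 1.0
rel board xy yaw [ 0.0553 -0.0963 -0.3663]
tau [ 0.01   0.058 -0.014]
 pin yaw world 0.113 rel -0.0398 pin centre board x 0.0619 pin axis tool x -0.0029 resid 0.27
scene [0.6549 0.0862 0.1164] 0.226 1524.0 [ 0.0607 -0.0076 -0.035 ]
top [0.6579 0.0853 0.12  ] 0.539 2292.5625 [ 0.0613 -0.0072 -0.0337]
```

View pics/w8.png

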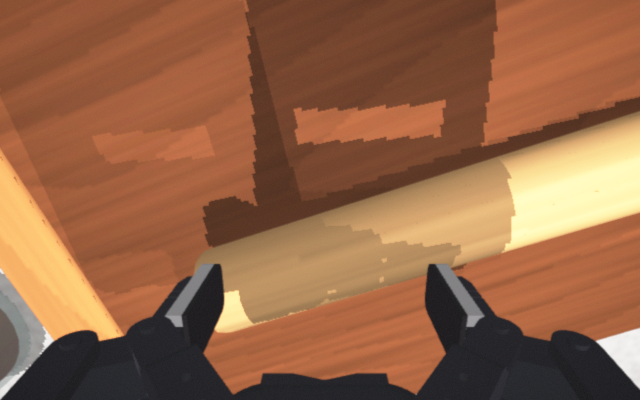

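The pin lies skewed -0.036 rad, its -y end just beyond the left tip. Now a gentle opposite correction.

{"op": "move_arm", "data": {"moves": [[1,[-0.003,0.004,0],[0,0,0]],[1,[0,0,0.005],[0,0,0]],[1,[0,0,0.003],[0,0,0]],[1,[0,0,0.002],[0,0,0]],[1,[0,0,0.002],[0,0,-0.004]],[1,[0,0,0.001],[0,0,-0.006]],[1,[0,0,0],[0,0,-0.007]],[1,[0,0,0],[0,0,-0.007]],[1,[0,0,0],[0,0,0]],[1,[0,0,0],[0,0,0]]]}}

```text
time: 12.37
eef_pos: [0.6725, 0.0005, 0.0499]
tcp_rot: [0.093, 0.996, 0.0, 0.003]
contact_force: [-1.3, 3.7, 10.7]
opening: 1.0
finger_force: 5.6
```

```bash
python3 st.py;python3 wy.py w9; python3 look.py s9 '[.665,.085,.15]'
```

```text
t 12.37 tcp [6.725e-01 5.000e-04 4.990e-02] yaw(y) -0.186 tz [ 6.3e-03 -4.0e-04 -1.0e+00] F [-1.25  3.66 10.72] op 1.0
rel board xy yaw [ 0.0638 -0.094  -0.3388]
tau [-0.061  0.266 -0.061]
 pin yaw world 0.1136 rel -0.0392 pin centre board x 0.0636 pin axis tool x 0.0037 resid 0.27
scene [0.6565 0.0868 0.1241] 0.426 1492.8125 [ 0.0623 -0.0072 -0.0273]
top [0.6586 0.0862 0.106 ] 0.537 2353.375 [ 0.0621 -0.0064 -0.0477]
```

{"op": "move_arm", "data": {"moves": [[1,[0,0,-0.008],[0,0,0]],[1,[0,0,0],[0,0,0.06]],[1,[0.004,0,0],[0,0,0.06]],[1,[0,0,0.005],[0,0,0]],[1,[0,0,0.003],[0,0,0]],[1,[0,0,0.002],[0,0,0]],[1,[0,0,0.002],[0,0,-0.005]],[1,[0,0,0.001],[0,0,-0.01]],[1,[0,0,0.001],[0,0,-0.01]],[1,[0,0,0],[0,0,-0.01]]]}}

```text
time: 13.35
eef_pos: [0.6709, 0.001, 0.0469]
tcp_rot: [0.135, 0.991, 0.0, 0.005]
contact_force: [-2.3, 2.6, 19.7]
opening: 0.996
finger_force: 10.2
```

```bash
python3 st.py;python3 wy.py w10; python3 look.py s10 '[.665,.085,.15]'
```

```text
t 13.35 tcp [0.6709 0.001  0.0469] yaw(y) -0.2701 tz [ 1.080e-02 -9.000e-04 -9.999e-01] F [-2.35  2.57 19.74] op 0.996
rel board xy yaw [ 0.0622 -0.0932 -0.4229]
tau [-0.016  0.337 -0.228]
 pin yaw world 0.1442 rel -0.0086 pin centre board x 0.0626 pin axis tool x 0.0004 resid 0.26
scene [0.656  0.086  0.1497] 0.395 1471.0625 [ 0.0617 -0.0079 -0.0017]
top [0.6597 0.087  0.1716] 0.556 2319.5 [ 0.0634 -0.0058  0.0179]
```

{"op": "move_arm", "data": {"moves": [[1,[0,0,0],[0,0,-0.004]],[1,[0,0,0],[0,0,-0.004]],[1,[0,0,0],[0,0,0]],[1,[0,0,-0.008],[0,0,0]],[1,[0,0,-0.01],[0,0,0]],[1,[0,0,-0.005],[0,0,0]],[1,[0,0,0],[0,0,-0.1]],[1,[0,0,0],[0,0,-0.1]],[1,[0,0,0],[0,0,-0.1]],[1,[0,0,0],[0,0,-0.1]]]}}

```text
time: 14.33
eef_pos: [0.665, 0.0011, 0.0617]
tcp_rot: [-0.071, 0.997, 0.0, -0.001]
contact_force: [0.2, 0.1, -0.2]
opening: 1.0
finger_force: 0.0
```

```bash
python3 st.py;python3 wy.py w11; python3 look.py s11 '[.665,.085,.15]'
```

```text
t 14.33 tcp [0.665  0.0011 0.0617] yaw(y) 0.1418 tz [-2.1e-03  3.0e-04 -1.0e+00] F [ 0.17  0.11 -0.16] op 1.0
rel board xy yaw [ 0.0564 -0.0923 -0.011 ]
tau [ 0.005 -0.022  0.011]
 pin yaw world 0.152 rel -0.0008 pin centre board x 0.0576 pin axis tool x -0.0011 resid 0.27
scene [0.6513 0.0851 0.1607] 0.205 1548.375 [ 0.057  -0.0081  0.0093]
top [0.6521 0.0857 0.1432] 0.548 2288.25 [ 0.0557 -0.0059 -0.0105]
```

Yaw is now about 0 and the pin centre is at x = +57 mm. Next come straight strokes over the pin's middle.

{"op": "move_arm", "data": {"moves": [[1,[0,0,-0.006],[0,0,-0.01]],[1,[-0.005,0.03,0],[0,0,0]],[1,[-0.005,0.03,0],[0,0,0]],[1,[0,0.025,0],[0,0,0]],[1,[0,0,0],[0,0,0]],[1,[0,0,0.008],[0,0,0]],[1,[0,0,0.006],[0,0,0]],[1,[0,0,0.002],[0,0,0]],[1,[0,0,0.001],[0,0,0]],[1,[0,0,0],[0,0,0]]]}}

```text
time: 15.32
eef_pos: [0.6633, 0.0856, 0.0512]
tcp_rot: [-0.072, 0.997, -0.0, -0.0]
contact_force: [0.1, -0.9, -0.3]
opening: 1.003
finger_force: 0.0
```

```bash
python3 st.py;python3 wy.py w12
```

```text
t 15.32 tcp [0.6633 0.0856 0.0512] yaw(y) 0.1446 tz [-8.e-04 -1.e-04 -1.e+00] F [ 0.07 -0.86 -0.32] op 1.003
rel board xy yaw [ 0.0676 -0.0085 -0.0082]
tau [-0.027  0.107  0.002]
 pin yaw world 0.1525 rel -0.0003 pin centre board x 0.0578 pin axis tool x 0.0097 resid 0.26
```

Not in contact yet. I'll press and make the first 36 mm stroke.

{"op": "move_arm", "data": {"moves": [[1,[0,0,0.0015],[0,0,-0.008]],[1,[0,0,0.0015],[0,0,0]],[1,[0.002,0,0],[0,0,0]],[1,[0.005,0,0],[0,0,0]],[1,[0.007,0,0],[0,0,0]],[1,[0.007,0,0],[0,0,0]],[1,[0.007,0,0],[0,0,0]],[1,[0.005,0,0],[0,0,0]],[1,[0.002,0,0],[0,0,0]],[1,[0.001,0,0],[0,0,0]]]}}

```text
time: 16.2
eef_pos: [0.6287, 0.0805, 0.0507]
tcp_rot: [-0.077, 0.997, -0.0, 0.002]
contact_force: [0.1, -0.9, 5.9]
opening: 1.0
finger_force: 2.8
```

```bash
python3 st.py;python3 wy.py w13
```

```text
t 16.2 tcp [0.6287 0.0805 0.0507] yaw(y) 0.1537 tz [ 3.4e-03 -5.0e-04 -1.0e+00] F [ 0.05 -0.88  5.93] op 1.0
rel board xy yaw [ 0.0326 -0.0082  0.0009]
tau [-0.035 -0.024 -0.101]
 pin yaw world 0.1514 rel -0.0014 pin centre board x 0.0403 pin axis tool x -0.0077 resid 0.25
```

{"op": "move_arm", "data": {"moves": [[1,[0,0,0],[0,0,0]],[1,[0,0,-0.005],[0,0,0]],[1,[0,0,-0.005],[0,0,0]],[1,[-0.008,0.002,0],[0,0,0]],[1,[-0.009,0.002,0],[0,0,0]],[1,[0,0,0],[0,0,0]],[1,[0,0,0.005],[0,0,0]],[1,[0,0,0.004],[0,0,0]],[1,[0,0,0.001],[0,0,0]],[1,[0,0,0.0005],[0,0,0]]]}}

```text
time: 17.08
eef_pos: [0.6459, 0.0881, 0.0502]
tcp_rot: [-0.077, 0.997, 0.0, 0.002]
contact_force: [0.1, 1.3, 7.8]
opening: 1.002
finger_force: 4.3
```

```bash
python3 st.py;python3 wy.py w14
```

```text
t 17.08 tcp [0.6459 0.0881 0.0502] yaw(y) 0.1541 tz [ 4.3e-03  7.0e-04 -1.0e+00] F [0.08 1.26 7.76] op 1.002
rel board xy yaw [ 0.0508 -0.0034  0.0013]
tau [ 0.219  0.006 -0.044]
 pin yaw world 0.1538 rel 0.001 pin centre board x 0.0399 pin axis tool x 0.0109 resid 0.03
```

{"op": "move_arm", "data": {"moves": [[1,[0.001,0,0],[0,0,0]],[1,[0.003,0,0],[0,0,0]],[1,[0.005,0,0],[0,0,0]],[1,[0.007,0,0],[0,0,0]],[1,[0.007,0,0],[0,0,0]],[1,[0.007,0,0],[0,0,0]],[1,[0.005,0,0],[0,0,0]],[1,[0.002,0,0],[0,0,0]],[1,[0.001,0,0],[0,0,0]],[1,[0,0,0],[0,0,0]]]}}

```text
time: 17.97
eef_pos: [0.6081, 0.0823, 0.0506]
tcp_rot: [-0.077, 0.997, 0.0, 0.002]
contact_force: [-0.4, 2.0, 9.3]
opening: 1.002
finger_force: 4.4
```

{"op": "move_arm", "data": {"moves": [[1,[0,0,0],[0,0,0]],[1,[0,0,-0.005],[0,0,0]],[1,[0,0,-0.005],[0,0,0]],[1,[-0.008,0,0],[0,0,0]],[1,[-0.009,0,0],[0,0,0]],[1,[0,0,0],[0,0,0]],[1,[0,0,0.005],[0,0,0]],[1,[0,0,0.004],[0,0,0]],[1,[0,0,0.001],[0,0,0]],[1,[0,0,0],[0,0,0]]]}}

```text
time: 18.8
eef_pos: [0.6255, 0.0847, 0.0505]
tcp_rot: [-0.077, 0.997, 0.0, 0.002]
contact_force: [0.1, 0.5, 7.9]
opening: 1.005
finger_force: 4.1
```

```bash
python3 st.py;python3 wy.py w15; python3 look.py s15 '[.617,.085,.15]'
```

```text
t 18.8 tcp [0.6255 0.0847 0.0505] yaw(y) 0.154 tz [ 4.9e-03  5.0e-04 -1.0e+00] F [0.07 0.49 7.93] op 1.005
rel board xy yaw [ 0.0301 -0.0037  0.0012]
tau [ 0.108 -0.106  0.008]
 pin yaw world 0.1538 rel 0.001 pin centre board x 0.0207 pin axis tool x 0.0094 resid 0.13
scene [0.6146 0.0789 0.1461] 0.392 1293.9375 [ 0.0197 -0.0087 -0.0053]
top [0.6168 0.079  0.1554] 0.568 2198.5625 [ 0.0197 -0.0071  0.0017]
```

{"op": "move_arm", "data": {"moves": [[1,[0.001,0,0],[0,0,0]],[1,[0.003,0,0],[0,0,0]],[1,[0.005,0,0],[0,0,0]],[1,[0.007,0,0],[0,0,0]],[1,[0.007,0,0],[0,0,0]],[1,[0.006,0,0],[0,0,0]],[1,[0.004,0,0],[0,0,0]],[1,[0.002,0,0],[0,0,0]],[1,[0.001,0,0],[0,0,0]],[1,[0,0,0],[0,0,0]]]}}

```text
time: 19.78
eef_pos: [0.5894, 0.0791, 0.0506]
tcp_rot: [-0.077, 0.997, 0.0, 0.002]
contact_force: [-0.1, 1.0, 9.2]
opening: 0.999
finger_force: 4.5
```

{"op": "move_arm", "data": {"moves": [[1,[0,0,0],[0,0,0]],[1,[0,0,0],[0,0,0]],[1,[0,0,-0.003],[0,0,0]],[1,[0,0,-0.005],[0,0,0]],[1,[0,0,-0.005],[0,0,0]],[1,[0,0,0],[0,0,0]],[1,[0,0,0],[0,0,0]],[1,[0,0,0],[0,0,0]],[1,[0,0,0],[0,0,0]],[1,[0,0,0],[0,0,0]]]}}

```text
time: 20.62
eef_pos: [0.5874, 0.0789, 0.0609]
tcp_rot: [-0.077, 0.997, 0.0, -0.0]
contact_force: [0.8, -0.6, -0.5]
opening: 1.0
finger_force: 0.0
```

```bash
python3 st.py;python3 wy.py w16; python3 look.py s16 '[.597,.08,.153]'
```

```text
t 20.62 tcp [0.5874 0.0789 0.0609] yaw(y) 0.1542 tz [-8.e-04  0.e+00 -1.e+00] F [ 0.83 -0.59 -0.48] op 1.0
rel board xy yaw [-0.0085 -0.0035  0.0014]
tau [ 0.016 -0.019 -0.041]
 pin yaw world 0.1538 rel 0.001 pin centre board x 0.0019 pin axis tool x -0.0104 resid 0.46
scene [0.5957 0.0759 0.1494] 0.063 1632.0 [ 0.0006 -0.0088 -0.002 ]
top [0.5984 0.0755 0.1536] 0.618 2111.3125 [ 0.001  -0.0077 -0.0001]
```

{"op": "move_arm", "data": {"moves": [[1,[0,0,-0.02],[0,0,0]],[1,[0,0,-0.035],[0,0,0]],[1,[0,0,-0.04],[0,0,0]],[1,[0,0,-0.04],[0,0,0]],[1,[0,0,-0.035],[0,0,0]],[1,[0,-0.035,0],[0,0,0]],[1,[0,-0.04,0],[0,0,0]],[1,[0,-0.04,0],[0,0,0]],[1,[0,-0.04,0],[0,0,0]],[1,[0,-0.04,0],[0,0,0]]]}}

```text
time: 21.6
eef_pos: [0.6176, -0.1154, 0.2315]
tcp_rot: [-0.077, 0.997, -0.0, 0.0]
contact_force: [1.5, -0.8, 0.0]
opening: 1.003
finger_force: 0.0
```

{"op": "move_arm", "data": {"moves": [[1,[0,-0.04,0],[0,0,0]],[1,[0,-0.04,0],[0,0,0]],[1,[0,-0.04,0],[0,0,0]],[1,[0,-0.04,0],[0,0,0]],[1,[0,-0.04,0],[0,0,0]],[1,[0,-0.03,0],[0,0,0]],[1,[0,0,0],[0,0,0]],[1,[0,0,0],[0,0,0]],[1,[0,0,0],[0,0,0]],[1,[0,0,0],[0,0,0]]]}}

```text
time: 22.43
eef_pos: [0.653, -0.3396, 0.2313]
tcp_rot: [-0.078, 0.997, 0.0, -0.0]
contact_force: [-0.5, 0.0, -0.3]
opening: 1.0
finger_force: 0.0
```

```bash
python3 st.py; python3 look.py s17 '[.597,.08,.153]'
```

```text
t 22.43 tcp [ 0.653  -0.3396  0.2313] yaw(y) 0.1555 tz [-3.e-04  6.e-04 -1.e+00] F [-0.49  0.01 -0.26] op 1.0
rel board xy yaw [-0.0073 -0.4271  0.0027]
tau [-0.022  0.062  0.026]
scene [0.5957 0.0767 0.1509] 0.054 1733.0 [ 0.0007 -0.008  -0.0005]
top [0.5984 0.0756 0.1542] 0.037 1814.0 [ 0.001  -0.0077  0.0005]
```

View pics/s17t.png

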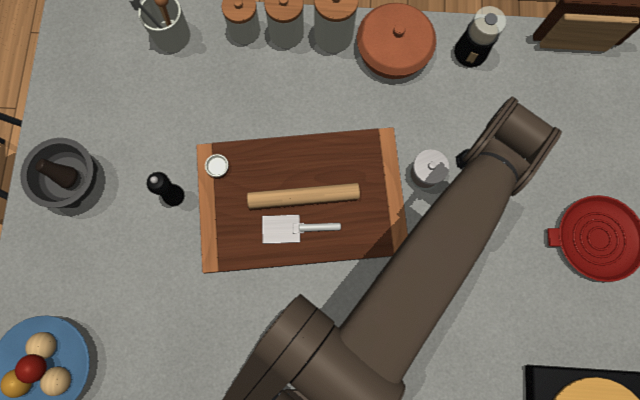

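The pin lies from (248,199) to (359,192): both cameras put it 1 mm from the middle line and parallel within 0.001 rad. The scraper, dish, mill and jar are at the same pixels as before, and the arm is clear.

```bash
python3 -c "
from plant import *
print(sign_off())"
```

```text
the job is handed in; nothing more can be done
None
```

The pin lies still about 1 mm from the board's middle line and parallel to the long edges, the other items look unmoved, and I signed off at about 22 s; the one risk is that, to straighten the pin's 4° skew, I pressed and twisted with the tips up to about 4 mm below its top, on opposite sides of the crown, which could be judged as gripping or reaching beside it.

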